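Open a picture frame: swing the turn buttons aside and lift out the backboard

TASK

The kitchen's picture frame lies face down so that its print can be changed: turn its four turn buttons aside until each lies along its own rail, then lift the backboard out and set it down gently, without dropping it, on the chopping board, cleat upward, flat and with no part of it beyond the board's edges. Leave the timer where it stands on the board, and the salt shaker and the tin where they stand.

Things in the scene. Friction and masses are not known exactly. Their poses are not given: they have to be found in the camera images.
- frame: picture frame lying face down, immovable on the worktop, medium-brown wood, outside 188 (x) by 238 (y) mm, 24 mm thick, rails 32 mm wide; its opening, 124 by 174 mm, holds the backboard with 2 mm play all round. Origin: centre of the underside, on the worktop; z up, y along the long side
- cleat (a point): centre of the cleat on the backboard. The cleat is a wooden bar 14 mm (x) by 60 mm (y) and 24 mm high, in the middle of the backboard's upper face: the grip to lift it by. The loose backboard, 0.14 to 0.28 kg, is a pale plywood plate 120 (x) by 170 (y) by 7 mm; its underside lies 19 mm below this point and the cleat's top 12 mm above it. In the frame its underside is 15 mm above the worktop, its upper face 2 mm below the rails' tops, and its axes are those of the frame
- backboard: the backboard itself (see cleat). Origin: centre of its underside
- board: wooden chopping board lying flat, immovable, 235 (x) by 280 (y) by 22 mm. Origin: centre of its underside
- timer: round wind-up kitchen timer, 65 mm across, 48 mm high, standing loose on the board near its +y end. Origin: centre of its underside
- salt_shaker: loose glass salt shaker, 44 mm across, 90 mm high. Origin: centre of underside
- tin: loose food tin, 75 mm across, 58 mm high. Origin: centre of underside
- turn_near (a joint): angle of the turn button on the frame's -x rail, at (-76, 0) mm in the frame's axes. 0: its arm points square inward over the backboard; grows counter-clockwise seen from above; +1.57 or -1.57: arm parallel to its rail, clear of the backboard; stops at +1.6 and -1.6. It may be turned either way, with light friction (0.03 N m), and stays where it is left
- turn_near_pivot (a point): pivot of that button, 32 mm above the worktop, at mid-height of the wooden bar (bottom 26, top 38.5 mm above the worktop; rails' tops at 24). The bar is 12 mm wide, its arm reaches 32 mm from the pivot along this point's x axis, its tail 8 mm the other way; z up
- turn_far (a joint): angle of the turn button on the frame's +x rail, at (+76, 0) mm in the frame's axes. 0: its arm points square inward over the backboard; grows counter-clockwise seen from above; +1.57 or -1.57: arm parallel to its rail, clear of the backboard; stops at +1.6 and -1.6. It may be turned either way, with light friction (0.03 N m), and stays where it is left
- turn_far_pivot (a point): pivot of that button, 32 mm above the worktop, at mid-height of the wooden bar (bottom 26, top 38.5 mm above the worktop; rails' tops at 24). The bar is 12 mm wide, its arm reaches 32 mm from the pivot along this point's x axis, its tail 8 mm the other way; z up
- turn_left (a joint): angle of the turn button on the frame's +y rail, at (0, +101) mm in the frame's axes. 0: its arm points square inward over the backboard; grows counter-clockwise seen from above; +1.57 or -1.57: arm parallel to its rail, clear of the backboard; stops at +1.6 and -1.6. It may be turned either way, with light friction (0.03 N m), and stays where it is left
- turn_left_pivot (a point): pivot of that button, 32 mm above the worktop, at mid-height of the wooden bar (bottom 26, top 38.5 mm above the worktop; rails' tops at 24). The bar is 12 mm wide, its arm reaches 32 mm from the pivot along this point's x axis, its tail 8 mm the other way; z up
- turn_right (a joint): angle of the turn button on the frame's -y rail, at (0, -101) mm in the frame's axes. 0: its arm points square inward over the backboard; grows counter-clockwise seen from above; +1.57 or -1.57: arm parallel to its rail, clear of the backboard; stops at +1.6 and -1.6. It may be turned either way, with light friction (0.03 N m), and stays where it is left
- turn_right_pivot (a point): pivot of that button, 32 mm above the worktop, at mid-height of the wooden bar (bottom 26, top 38.5 mm above the worktop; rails' tops at 24). The bar is 12 mm wide, its arm reaches 32 mm from the pivot along this point's x axis, its tail 8 mm the other way; z up
- corner_a (a point): bottom corner of the backboard at its +x, +y
- corner_b (a point): bottom corner of the backboard at its +x, -y
- corner_c (a point): bottom corner of the backboard at its -x, -y
- corner_d (a point): bottom corner of the backboard at its -x, +y
Things that resemble listed ones, but are neither listed nor needed, are in the scene too. Leave any black look-alike of the backboard alone.

How it is judged:
On the way, in this order (a step that is already met when the one before it is completed fails the run):
1. all four turn buttons lie along their rails while the backboard is still in the frame ((value of joint turn_near above 1.3 rad or value of joint turn_near below -1.3 rad) and (value of joint turn_far above 1.3 rad or value of joint turn_far below -1.3 rad) and (value of joint turn_left above 1.3 rad or value of joint turn_left below -1.3 rad) and (value of joint turn_right above 1.3 rad or value of joint turn_right below -1.3 rad) and z of cleat in the frame of frame below 0.045 m), for 0.2 s.
2. the backboard has been lifted out of the frame (z of cleat in the frame of frame above 0.075 m), for 0.1 s.
At the end, for the whole second after the job is handed in: All four buttons are turned beyond 1.3 rad either way, and the backboard lies cleat up and flat (tilt under 0.06 rad) on the chopping board, its four bottom corners within the board's 235 by 280 mm outline and between 4 mm below and 3 mm above its top ((value of joint turn_near above 1.3 rad or value of joint turn_near below -1.3 rad) and (value of joint turn_far above 1.3 rad or value of joint turn_far below -1.3 rad) and (value of joint turn_left above 1.3 rad or value of joint turn_left below -1.3 rad) and (value of joint turn_right above 1.3 rad or value of joint turn_right below -1.3 rad) and angle between cleat's own z axis and vertical below 0.06 rad and x of corner_a in the frame of board between -0.1175 and 0.1175 m and y of corner_a in the frame of board between -0.14 and 0.14 m and z of corner_a in the frame of board between 0.018 and 0.025 m and x of corner_b in the frame of board between -0.1175 and 0.1175 m and y of corner_b in the frame of board between -0.14 and 0.14 m and z of corner_b in the frame of board between 0.018 and 0.025 m and x of corner_c in the frame of board between -0.1175 and 0.1175 m and y of corner_c in the frame of board between -0.14 and 0.14 m and z of corner_c in the frame of board between 0.018 and 0.025 m and x of corner_d in the frame of board between -0.1175 and 0.1175 m and y of corner_d in the frame of board between -0.14 and 0.14 m and z of corner_d in the frame of board between 0.018 and 0.025 m); the robot touches nothing.
It fails at once if the backboard is dropped: falls from a height of about 2 cm or more, not held by the fingers (contact force between backboard and the fingers below 0.05 N and linear speed of backboard above 0.6 m/s).
It fails at once if the timer is shifted by more than 15 mm (distance of timer from where it was at the start of the episode above 0.015 m).
It fails at once if the salt shaker or the tin is shifted by more than 25 mm (distance of any of salt_shaker, tin from where it was at the start of the episode above 0.025 m).
It also fails if it takes over 64 s, if anything falls off the work surface, if the arm or the gripper's body presses on something with over 40 N, if the wrist force passes 120 N, or if a joint passes its speed limit or range.

ROBOT

A 7-joint arm with a two-finger parallel gripper is mounted at the origin on a cart in front of the work surface, level with it; the furniture and walls round the work are solid. World frame = base frame: x ahead of the robot, y to its left, z up, the work surface at z = 0. Lengths are in m, angles in rad, forces in N, time in s.
With the tool pointing down it reaches from about 0.35 to 0.9 m from the base axis. Payload 8.1 kg.
Tool frame: the origin (TCP) lies on the centre line of the jaws, within the pads' length; the fingertips stand 19 mm ahead of it and the grasp point (between the pads) is the TCP; z points along the fingers, y is the direction in which the jaws open and shut (so a half turn about z gives the same grasp; the last joint's range is limited). The gripper opens to 92 mm and grips with 3 to 60 N. Pads are 19 mm wide; open, the fingers measure 130 mm over their backs; the gripper's body (75 mm by 190 mm) begins 47 mm behind the grasp point.
Start: joints at [-1.243, 0.434, 0.025, 1.573, -0.012, 1.134, -0.075], TCP at [0.261, 0.568, 0.246] pointing down, gripper open.
Joint ranges: [-2.62, 2.62], [-0.44, 2.09], [-1.27, 1.32], [0.08, 2.57], [-1.32, 4.46], [0.12, 2], [-2.74, 2.74]. Speed limits (rad/s): [2.22, 2.22, 3.01, 3.01, 3.14, 3.14, 3.14].

INTERFACE

Orientations are given as a rotation vector (axis times angle).
In Python, from cell import monitor, imaging, workorder, outline_of gives the robot as it stands.
- The arm moves only by the tool move_arm, never from a script. Its argument "series" is a list of rows, each a list of 6 numbers: the shift along the world's x, y, z in cm, then the turn, a rotation vector about the world's x, y, z in degrees. A call has 1 to 8 rows; each row shifts and turns the commanded pose from where the row before left it; what a row does not reach is not made up. A row lasts 1/10 s, in which the tool goes at most 50 mm and 8.59 degrees, less where a joint would pass 70% of its speed; a pose out of reach is approached as far as the arm can. A call with a gripper value outside its range is refused whole. "grip" is the opening, from 0 (shut) to 1 (fully open), set as the call begins (left out, the last holds). The fingers move at their own pace and stop on an object; "force" is the grip in N (left out, the last holds). Time passes only in rows, so rows that do not move let the fingers close. It gives the time, the measured TCP pose, the force and the opening at its end, in the units of the state.
- monitor.observe(): the state, without advancing time (a new reading comes with each control period).
- imaging.get_image(name): name is "scene" or "side" or "wrist"; returns a dict with "color" (420x560x3 uint8, red, green, blue), "fx", "fy", "cx", "cy" (pixels), "rvec" (rotation vector, rad) and "tvec" (3), from world to camera coordinates, as OpenCV has them; the wrist camera has in their place "mount" (4x4, takes a point from camera to tool coordinates, whose origin is the TCP and whose axes are the flange's). Camera axes: x right, y down, z forward; pixel columns grow to the right and rows downward; lengths in m; the calibration is good to about 2 mm. A picture is of the moment at which its call begins: read the wrist's pose just before it. There is no depth.
- workorder.sign_off(): hands the job in, once; it reports no verdict.
Trained networks look in the newest picture that a camera, given by its name, has taken for a name from the list of things; names that differ only in an ending like _2 or _b are one class to them, and where a whole thing is asked for, a point or a joint stands for the part that bears it (a point fixed in the world has none). Each returns a list of dicts, best first, with "p" (0 to 1); they miss things now and then, are a little off and sometimes report something else, mostly with a low value. They report only what shows in the picture. A call takes as long as a camera call. They do not tell look-alikes from the thing itself.
- outline_of(camera, thing): "mask" (420x560 bool, what is visible of it) and "rect" ([left, top, width, height] in pixels, round what is visible of it).
The state is a dict: "clock": time; "joints": joint angles; "dq": joint speeds; "joint_efforts": joint torques, N m; "position": TCP position; "ee_rot": TCP orientation; "force": force on the tool from outside, world axes, zero at the start; "ft_torque": the same for the moment, N m; "width": opening from 0.0 (shut) to 1.0 (fully open).
Only numpy, scipy, OpenCV 4.12 (cv2) and the standard library are available. Lean on these libraries where they do the work, as an engineer would, in place of code of your own. Each camera call takes 0.05 s, during which the arm holds its last target. There are 200 camera calls.

## Working session

There is one attempt and no reset: what is moved stays moved. The work goes in short steps, Python scripts to look and compute and a tool call to move; the robot and the scene stay as the last step left them, time stands still between calls to the robot, and variables do not carry over. Pictures are saved under pics/ and viewed, about 8 in all and at most 12, crops included, and the job is handed in when it is done.

Besides the shell and the picture viewer there is one more tool, called after "Call:" by a JSON object that holds its "op" and its "data", one argument or row to a line. move_arm: Moves the arm, as the interface text tells. Its arguments: {"type":"object","properties":{"series":{"type":"array"},"grip":{"type":"number"},"force":{"type":"number"}},"required":["series"]}

```bash
mkdir -p pics; ls
cat > h.py <<'E'
import numpy as np, cv2
from cell import monitor, imaging, workorder, outline_of
R=lambda v: cv2.Rodrigues(np.array(v,float))[0]
def cam(im,st=None):
    K=np.array([[im['fx'],0,im['cx']],[0,im['fy'],im['cy']],[0,0,1]])
    if 'mount' in im:
        T=np.eye(4);T[:3,:3]=R(st['ee_rot']);T[:3,3]=st['position']
        T=np.linalg.inv(T@np.array(im['mount']));return K,T[:3,:3],T[:3,3]
    return K,R(im['rvec']),np.array(im['tvec'],float)
def proj(c,P):
    K,r,t=c;q=(np.atleast_2d(P)@r.T+t)@K.T;return q[:,:2]/q[:,2:]
def back(c,uv,z):
    K,r,t=c;uv=np.atleast_2d(uv).astype(float)
    d=np.c_[uv,np.ones(len(uv))]@np.linalg.inv(K).T@r;o=-r.T@t
    return o+d*((z-o[2])/d[:,2])[:,None]
def save(n,im,s=1):
    cv2.imwrite('pics/'+n,cv2.cvtColor(im,cv2.COLOR_RGB2BGR) if s==1 else cv2.resize(cv2.cvtColor(im,cv2.COLOR_RGB2BGR),None,fx=s,fy=s,interpolation=cv2.INTER_CUBIC))
E
python3 - <<'E'
from h import *
st=monitor.observe();print({k:np.round(v,3) for k,v in st.items()})
ims=[]
for n in ['scene','side']:
    im=imaging.get_image(n);ims.append(im['color']);c=cam(im)
    print(n,'campos',-c[1].T@c[2],im['fx'])
    for t in ['frame','backboard','board','timer','salt_shaker','tin','turn_near']:
        for o in outline_of(n,t)[:5]:
            r=o['rect'];m=cv2.moments(o['mask'].astype(np.uint8));
            uv=[m['m10']/m['m00'],m['m01']/m['m00']]
            print(t,round(o['p'],2),r,np.round(uv),np.round(back(c,uv,0.03)[0],3))
save('a_scene.png',ims[0],1.4);save('a_side.png',ims[1],1.4)
E
```

```text
pics
{'clock': np.float64(0.0), 'joints': array([-1.243,  0.435,  0.025,  1.574, -0.012,  1.134, -0.075]), 'dq': array([-0.001, -0.001,  0.002,  0.001,  0.001, -0.   ,  0.   ]), 'joint_efforts': array([-1.0000e-03, -6.6782e+01,  9.8500e-01, -3.1446e+01, -6.1000e-02,
        4.3000e-02,  0.0000e+00]), 'position': array([0.261, 0.567, 0.245]), 'ee_rot': array([-6.720e-01, -3.069e+00,  2.000e-03]), 'force': array([ 0.342,  0.124, -0.274]), 'ft_torque': array([ 0.035, -0.012,  0.013]), 'width': np.float64(1.001)}
scene campos [-0.24481343 -0.95620845  1.14533463] 460.76002892929523
frame 0.71 [236.9, 198.9, 89.0, 64.9] [278. 232.] [ 0.488 -0.237  0.03 ]
frame 0.37 [170.6, 150.0, 15.5, 17.8] [178. 160.] [0.496 0.308 0.03 ]
backboard 0.79 [250.1, 208.3, 57.8, 40.4] [278. 227.] [ 0.502 -0.222  0.03 ]
backboard 0.67 [350.1, 327.4, 73.4, 62.6] [386. 358.] [ 0.361 -0.75   0.03 ]
board 0.95 [158.6, 139.7, 90.2, 60.8] [206. 171.] [0.528 0.177 0.03 ]
board 0.18 [246.8, 205.4, 61.1, 45.4] [278. 227.] [ 0.502 -0.223  0.03 ]
timer 0.68 [167.7, 149.6, 16.3, 18.8] [178. 160.] [0.494 0.308 0.03 ]
timer
[... 628 characters left out ...]
[353. 386.] [ 0.365 -0.754  0.03 ]
backboard 0.67 [246.8, 214.4, 57.9, 38.7] [277. 232.] [ 0.503 -0.23   0.03 ]
backboard 0.65 [252.3, 234.4, 16.2, 8.0] [260. 238.] [ 0.445 -0.225  0.03 ]
board 0.78 [187.2, 149.3, 78.2, 54.7] [227. 175.] [0.525 0.166 0.03 ]
timer 0.49 [196.3, 153.5, 18.0, 15.2] [204. 161.] [0.496 0.314 0.03 ]
salt_shaker 0.54 [283.8, 164.7, 14.5, 24.9] [289. 178.] [0.717 0.019 0.03 ]
salt_shaker 0.37 [187.0, 150.2, 77.5, 54.0] [227. 175.] [0.526 0.164 0.03 ]
salt_shaker 0.28 [288.3, 219.1, 7.4, 10.1] [293. 221.] [ 0.578 -0.212  0.03 ]
tin 0.6 [262.9, 175.2, 19.9, 24.3] [271. 186.] [0.629 0.009 0.03 ]
turn_near 0.41 [255.1, 233.7, 11.5, 6.6] [260. 238.] [ 0.445 -0.226  0.03 ]
```

View pics/a_scene.png

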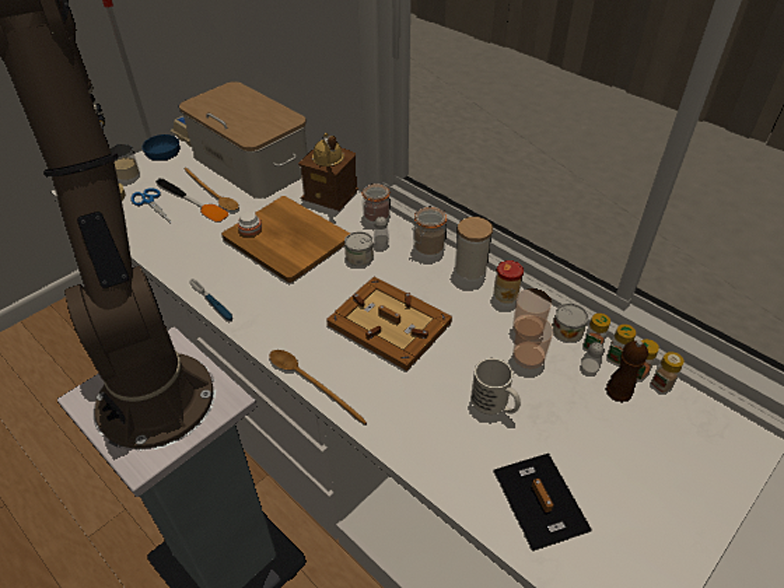

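The scene shows these backboard candidates:
- The pale board in the brown frame at about (389,318) in the enlarged picture, raw (278,227).
- The black look-alike at about (542,498), raw (386,358).

I choose the pale one in the frame. The chopping board is at about (290,237) with the timer at (250,224), the tin at (359,248) and the salt shaker at (380,232). I'll move over the board for a wrist view.

Call:
{"op": "move_arm", "data": {
  "series": [
    [1.5,-3.0,2.5,0,0,-8],
    [2.2,-3.8,2,0,0,-8],
    [2.2,-3.8,2,0,0,-8],
    [2.2,-3.8,2,0,0,-8],
    [2.2,-3.8,2,0,0,-8],
    [2.2,-3.8,2,0,0,-8],
    [2.2,-3.8,1.5,0,0,-8],
    [2.2,-3.8,1,0,0,-8]
  ],
  "grip": 0.5
}}

```text
clock: 1.6
position: [0.4309, 0.2703, 0.3973]
ee_rot: [-2.202, -2.24, -0.003]
force: [0.9, 1.4, 0.3]
width: 0.503
```

Call:
{"op": "move_arm", "data": {
  "series": [
    [0.5,-2,0,0,0,0],
    [0,-2,0,0,0,0],
    [0,-2,0,0,0,0],
    [0,-2,0,0,0,0],
    [0,0,0,0,0,0],
    [0,0,0,0,0,0]
  ]
}}

```text
clock: 2.2
position: [0.4345, 0.1922, 0.3957]
ee_rot: [-2.194, -2.247, -0.0]
force: [-0.2, 0.6, -0.6]
width: 0.501
```

Run:
```python
from h import *
st=monitor.observe();im=imaging.get_image('wrist');print(st['clock'],st['position'],st['ee_rot'],np.round(im['mount'],3),im['fx'])
c=cam(im,st);print('campos',-c[1].T@c[2])
for t in ['board','timer','tin','salt_shaker']:
    for o in outline_of('wrist',t)[:2]:
        z=.022 if t in('board',) else .03
        cn=max(cv2.findContours(o['mask'].astype(np.uint8),0,1)[0],key=len)[:,0,:]
        P=back(c,cn,z)[:,:2]
        (ce,sz,a)=cv2.minAreaRect((P*1000).astype(np.float32));print(t,o['p'],o['rect'],np.round(ce),np.round(sz),a)
save('b_wrist.png',im['color'])
```

```text
2.2 [0.43445607 0.19219553 0.39570212] [-2.19432048e+00 -2.24739906e+00 -3.46872677e-04] [[ 0.    -0.953 -0.303  0.082]
 [ 1.     0.     0.     0.001]
 [-0.    -0.303  0.953 -0.139]
 [ 0.     0.     0.     1.   ]] 377.6497687221711
campos [0.43313891 0.27383702 0.53493222]
board 0.66 [309.3, 355.6, 11.1, 24.8] [ 498. -139.] [42. 15.] 79.64778900146484
board 0.6 [271.7, 33.4, 187.9, 214.2] [545. 211.] [237. 281.] 2.7883100509643555
timer 0.83 [301.7, 49.1, 53.6, 59.1] [492. 297.] [65. 65.] 46.4921760559082
timer 0.6 [278.1, 358.3, 79.4, 33.6] [ 504. -151.] [121.  59.] 1.3940067291259766
tin 0.97 [379.6, 253.8, 59.7, 33.8] [631.  36.] [87. 48.] 1.3923566341400146
salt_shaker 0.64 [440.2, 271.6, 34.6, 16.8] [702.  24.] [47. 18.] 1.392667531967163
```

View pics/b_wrist.png

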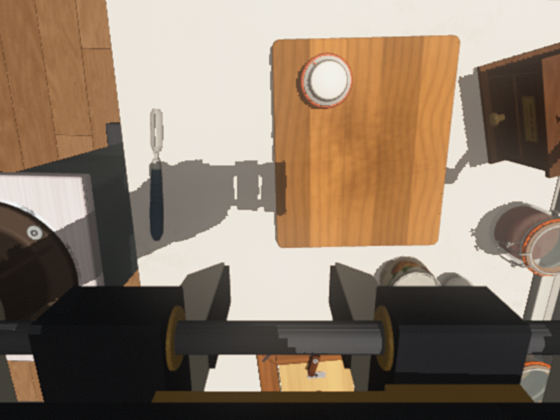

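Board fits to its given size (237x281, centre (545,211), yaw 2.8°) and timer is at (326,80) px. Now to the frame.

Call:
{"op": "move_arm", "data": {
  "series": [
    [0.5,-3,0,0,0,0],
    [0.5,-4.2,0,0,0,0],
    [0.5,-4.2,0,0,0,0],
    [0.5,-4.2,0,0,0,0],
    [0.5,-4.2,0,0,0,0],
    [0.5,-4.2,0,0,0,0],
    [0.5,-4.2,0,0,0,0],
    [0.5,-4.2,0,0,0,0]
  ]
}}

```text
clock: 3.25
position: [0.4752, -0.1333, 0.3959]
ee_rot: [2.194, 2.248, 0.001]
force: [1.5, 0.4, -0.3]
width: 0.503
```

Call:
{"op": "move_arm", "data": {
  "series": [
    [0.5,-4.2,0,0,0,0],
    [0.5,-4.2,0,0,0,0],
    [0.5,-4.2,0,0,0,0],
    [0,-3,0,0,0,0],
    [0,-1,0,0,0,0],
    [0,0,0,0,0,0],
    [0,0,0,0,0,0]
  ]
}}

```text
clock: 3.95
position: [0.4906, -0.2967, 0.3955]
ee_rot: [-2.194, -2.248, -0.001]
force: [0.0, 0.8, -0.5]
width: 0.494
```

Run:
```python
from h import *
st=monitor.observe();im=imaging.get_image('wrist');print(st['clock'],st['position'],st['ee_rot'],st['joints'])
c=cam(im,st)
for t,z in [('frame',.024),('backboard',.022),('cleat',.046),('turn_near',.0385)]:
    for o in outline_of('wrist',t)[:6]:
        cn=max(cv2.findContours(o['mask'].astype(np.uint8),0,1)[0],key=len)[:,0,:]
        P=back(c,cn,z)[:,:2]
        (ce,sz,a)=cv2.minAreaRect((P*1000).astype(np.float32));print(t,round(o['p'],2),o['rect'],np.round(ce),np.round(sz),a)
np.savez('c.npz',im=im['color'],K=c[0],r=c[1],t=c[2])
save('c_wrist.png',im['color'],1.4)
```

```text
3.95 [ 0.49057938 -0.29667943  0.39547002] [-2.19374534e+00 -2.24769742e+00 -6.81043213e-04] [-0.13954166  0.31503284  0.8291639   1.49671019 -0.23328351  1.43275251
  0.72159206]
frame 0.64 [211.4, 0.1, 160.8, 197.1] [ 511. -217.] [189. 240.] 6.655361175537109
backboard 0.73 [206.5, 367.3, 54.9, 21.0] [ 423. -658.] [93. 44.] 1.415527105331421
backboard 0.63 [246.1, 26.1, 96.6, 141.1] [ 512. -216.] [121. 170.] 7.028811454772949
cleat 0.93 [244.3, 22.6, 100.4, 149.4] [ 510. -216.] [116. 163.] 7.0240607261657715
cleat 0.75 [204.7, 369.3, 56.6, 21.5] [ 425. -637.] [86. 42.] 1.4155386686325073
cleat 0.23 [232.9, 102.5, 31.9, 13.7] [ 449. -227.] [13. 39.] 82.24739074707031
turn_near 0.73 [231.5, 101.1, 31.8, 14.1] [ 448. -227.] [13. 39.] 81.20228576660156
```

View pics/c_wrist.png

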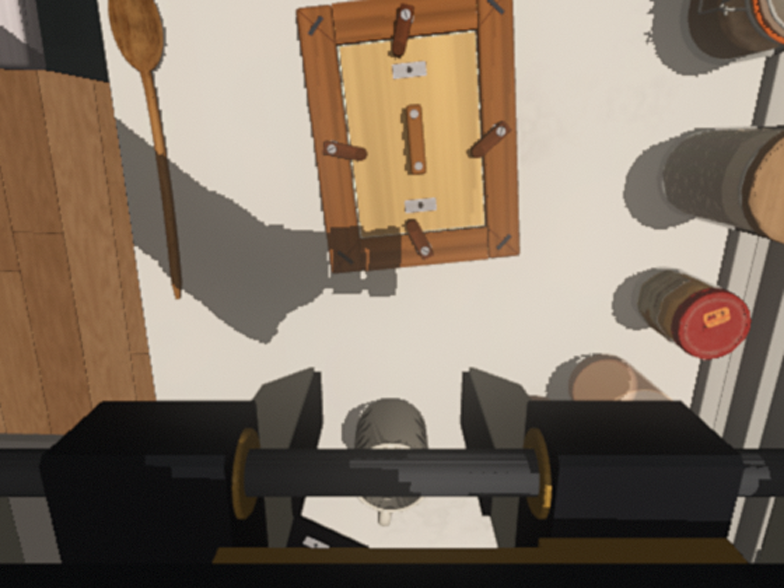

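The pale board in the frame fits its given size (121x170, yaw about 7°). In the enlarged picture the buttons' pivots are near (331,148), far (502,130), left (405,14) and right (425,252), each leaning one way already. I'll check these against the predicted pixels and plan the pushes.

```bash
cat >> h.py <<'E'
FC=np.array([.5115,-.2165]);FY=np.radians(7.0)
def f2w(p):
    c,s=np.cos(FY),np.sin(FY);return FC+np.array([[c,-s],[s,c]])@np.array(p,float)/1000
def rows(pts,cur):
    cur=np.array(cur[:2])
    for p in pts:
        w=f2w(p);print(p,np.round(w,4),'d cm',np.round((w-cur)*100,2));cur=w
E
python3 - <<'E'
from h import *
d=np.load('c.npz');c=(d['K'],d['r'],d['t'])
for n,p in dict(near=(-76,0),far=(76,0),left=(0,101),right=(0,-101),cl1=(0,30),cl2=(0,-30)).items():
    print(n,proj(c,np.r_[f2w(p),.0385 if n[0]!='c' else .046])*1.4)
p=monitor.observe()['position'];print(p)
rows([(-41,25),(-41,-12),(-51,-12),(-41,-12),(41,25),(41,-12),(51,-12),(41,-12),(31,75.5),(-3,75.5),(-3,85.5),(-3,75.5),(31,-75.5),(-3,-75.5),(-3,-85.5),(-3,-75.5)],p)
E
```

```text
near [[331.66799921 148.42190552]]
far [[500.75271815 131.12065589]]
left [[405.78532113  14.24431555]]
right [[424.63117095 250.27001506]]
cl1 [[413.31339379 103.70567233]]
cl2 [[418.96109401 174.62015619]]
[ 0.49044616 -0.29686547  0.39590011]
(-41, 25) [ 0.4678 -0.1967] d cm [-2.27 10.02]
(-41, -12) [ 0.4723 -0.2334] d cm [ 0.45 -3.67]
(-51, -12) [ 0.4623 -0.2346] d cm [-0.99 -0.12]
(-41, -12) [ 0.4723 -0.2334] d cm [0.99 0.12]
(41, 25) [ 0.5491 -0.1867] d cm [7.69 4.67]
(41, -12) [ 0.5537 -0.2234] d cm [ 0.45 -3.67]
(51, -12) [ 0.5636 -0.2222] d cm [0.99 0.12]
(41, -12) [ 0.5537 -0.2234] d cm [-0.99 -0.12]
(31, 75.5) [ 0.5331 -0.1378] d cm [-2.06  8.56]
(-3, 75.5) [ 0.4993 -0.1419] d cm [-3.37 -0.41]
(-3, 85.5) [ 0.4981 -0.132 ] d cm [-0.12  0.99]
(-3, 75.5) [ 0.4993 -0.1419] d cm [ 0.12 -0.99]
(31, -75.5) [ 0.5515 -0.2877] d cm [  5.21 -14.57]
(-3, -75.5) [ 0.5177 -0.2918] d cm [-3.37 -0.41]
(-3, -85.5) [ 0.5189 -0.3017] d cm [ 0.12 -0.99]
(-3, -75.5) [ 0.5177 -0.2918] d cm [-0.12  0.99]
```

Call:
{"op": "move_arm", "data": {
  "series": [
    [-0.3,1.3,-3,0,0,5.6],
    [-0.3,1.3,-4.1,0,0,0],
    [-0.3,1.3,-4.1,0,0,0],
    [-0.3,1.3,-4.1,0,0,0],
    [-0.3,1.3,-4.1,0,0,0],
    [-0.3,1.3,-4.1,0,0,0],
    [-0.3,1.2,-4.1,0,0,0],
    [-0.2,1.0,-3.0,0,0,0]
  ],
  "grip": 0,
  "force": 20
}}

```text
clock: 5.0
position: [0.4663, -0.1963, 0.0878]
ee_rot: [-2.081, -2.352, 0.001]
force: [0.3, -0.7, -0.7]
width: 0.001
```

Call:
{"op": "move_arm", "data": {
  "series": [
    [0,0,-1,0,0,0],
    [0,0,0,0,0,0],
    [0,0,0,0,0,0]
  ]
}}

```text
clock: 5.3
position: [0.4681, -0.1991, 0.0811]
ee_rot: [2.083, 2.349, 0.001]
force: [0.2, 0.2, 0.0]
width: 0.004
```

Call:
{"op": "move_arm", "data": {
  "series": [
    [0,0,-2,0,0,0],
    [0,0,-1.3,0,0,0],
    [0,0,0,0,0,0],
    [0.1,-0.9,0,0,0,0],
    [0.1,-0.9,0,0,0,0],
    [0.1,-0.9,0,0,0,0],
    [0.1,-0.8,0,0,0,0],
    [0,0,0,0,0,0]
  ]
}}

```text
clock: 6.1
position: [0.4716, -0.2353, 0.0473]
ee_rot: [2.084, 2.348, -0.0]
force: [0.9, -0.8, 0.1]
width: 0.007
```

Call:
{"op": "move_arm", "data": {
  "series": [
    [-0.5,-0.1,0,0,0,0],
    [-0.5,0,0,0,0,0],
    [0,0,0,0,0,0],
    [0,0,0,0,0,0]
  ]
}}

```text
clock: 6.5
position: [0.4615, -0.2343, 0.0471]
ee_rot: [2.083, 2.351, 0.001]
force: [2.4, -2.0, 2.6]
width: 0.006
```

Call:
{"op": "move_arm", "data": {
  "series": [
    [0.6,0.1,0,0,0,0],
    [0,0,3.3,0,0,0],
    [4,2.4,0,0,0,0],
    [4.2,2.3,0,0,0,0],
    [0,0,0,0,0,0],
    [0,0,-1.8,0,0,0],
    [0,0,-1.4,0,0,0],
    [0,0,0,0,0,0]
  ]
}}

```text
clock: 7.3
position: [0.5471, -0.1851, 0.0454]
ee_rot: [-2.08, -2.348, 0.003]
force: [-0.1, -0.5, 0.2]
width: 0.005
```

Call:
{"op": "move_arm", "data": {
  "series": [
    [0.1,-0.9,0,0,0,0],
    [0.1,-0.9,0,0,0,0],
    [0.1,-0.9,0,0,0,0],
    [0.1,-0.9,0,0,0,0],
    [0,0,0,0,0,0],
    [0.5,0.1,0,0,0,0],
    [0.5,0,0,0,0,0],
    [0,0,0,0,0,0]
  ]
}}

```text
clock: 8.1
position: [0.5634, -0.2218, 0.048]
ee_rot: [2.083, 2.35, -0.001]
force: [-2.9, -2.0, 3.2]
width: 0.004
```

Call:
{"op": "move_arm", "data": {
  "series": [
    [-0.8,-0.1,0,0,0,0],
    [0,0,3.3,0,0,0],
    [-0.7,2.8,0,0,0,0],
    [-0.7,2.9,0,0,0,0],
    [-0.8,2.8,0,0,0,0],
    [0,0,0,0,0,0],
    [0,0,-1.8,0,0,0],
    [0,0,-1.5,0,0,0]
  ]
}}

```text
clock: 8.9
position: [0.5329, -0.1367, 0.0473]
ee_rot: [2.082, 2.352, 0.001]
force: [0.0, 0.6, -1.2]
width: 0.004
```

Call:
{"op": "move_arm", "data": {
  "series": [
    [0,0,0,0,0,0],
    [-0.9,-0.1,0,0,0,0],
    [-0.9,-0.1,0,0,0,0],
    [-0.9,-0.1,0,0,0,0],
    [-0.7,-0.1,0,0,0,0],
    [0,0.5,0,0,0,0],
    [-0.1,0.5,0,0,0,0],
    [0,0,0,0,0,0]
  ]
}}

```text
clock: 9.7
position: [0.4975, -0.1326, 0.048]
ee_rot: [2.084, 2.349, -0.003]
force: [-2.3, -7.5, 3.8]
width: 0.008
```

Call:
{"op": "move_arm", "data": {
  "series": [
    [0.1,-0.8,0,0,0,0],
    [0,0,3.3,0,0,0],
    [1.3,-3.7,0,0,0,0],
    [1.4,-3.7,0,0,0,0],
    [1.3,-3.6,0,0,0,0],
    [1.3,-3.7,0,0,0,0],
    [0,0,0,0,0,0],
    [0,0,-1.8,0,0,0]
  ]
}}

```text
clock: 10.5
position: [0.5532, -0.2877, 0.0639]
ee_rot: [2.083, 2.348, 0.002]
force: [0.3, -0.7, -0.4]
width: 0.005
```

Call:
{"op": "move_arm", "data": {
  "series": [
    [0,0,-1.5,0,0,0],
    [0,0,0,0,0,0],
    [-0.9,-0.1,0,0,0,0],
    [-0.9,-0.1,0,0,0,0],
    [-0.9,-0.1,0,0,0,0],
    [-0.7,-0.1,0,0,0,0],
    [0,0,0,0,0,0]
  ]
}}

```text
clock: 11.2
position: [0.5168, -0.2905, 0.0483]
ee_rot: [-2.085, -2.35, -0.0]
force: [0.1, 0.8, 1.4]
width: 0.005
```

Call:
{"op": "move_arm", "data": {
  "series": [
    [0,-0.5,0,0,0,0],
    [0.1,-0.5,0,0,0,0],
    [0,0,0,0,0,0],
    [0,0,0,0,0,0]
  ]
}}

```text
clock: 11.6
position: [0.5184, -0.2997, 0.0472]
ee_rot: [-2.082, -2.35, 0.0]
force: [-2.7, 3.9, 2.2]
width: 0.003
```

Call:
{"op": "move_arm", "data": {
  "series": [
    [0,0.8,0,0,0,0],
    [0,0,3.5,0,0,0],
    [0,0.4,4.3,0,0,0],
    [0,0.4,4.5,0,0,0],
    [0,0.4,4.5,0,0,0],
    [0,0.4,4.5,0,0,0],
    [0,0.4,4.5,0,0,0],
    [0,0.4,4,0,0,0]
  ]
}}

```text
clock: 12.4
position: [0.5194, -0.2684, 0.3484]
ee_rot: [2.082, 2.349, 0.001]
force: [1.0, 0.4, -0.0]
width: 0.006
```

Call:
{"op": "move_arm", "data": {
  "series": [
    [0,0,3,0,0,0],
    [0,0,0,0,0,0],
    [0,0,0,0,0,0]
  ],
  "grip": 0.5
}}

```text
clock: 12.7
position: [0.5195, -0.2683, 0.3761]
ee_rot: [2.082, 2.35, 0.001]
force: [-0.7, 0.0, -0.7]
width: 0.22
```

Run:
```python
from h import *
st=monitor.observe();im=imaging.get_image('wrist');print(st['clock'],st['position'],st['ee_rot'])
c=cam(im,st)
for t,z in [('frame',.024),('backboard',.022)]:
    for o in outline_of('wrist',t)[:2]:
        cn=max(cv2.findContours(o['mask'].astype(np.uint8),0,1)[0],key=len)[:,0,:]
        P=back(c,cn,z)[:,:2]
        (ce,sz,a)=cv2.minAreaRect((P*1000).astype(np.float32));print(t,round(o['p'],2),o['rect'],np.round(ce,1),np.round(sz),a)
for n,p in dict(cl1=(0,30),cl2=(0,-30),near=(-76,0),far=(76,0),left=(0,101),right=(0,-101)).items():
    print(n,np.round((proj(c,np.r_[f2w(p),.0385 if n[0]!='c' else .046])-[180,0])*[2,2]))
rows([(0,0)],st['position'])
save('d_wrist.png',im['color'][:260,180:420],2)
```

```text
12.7 [ 0.51946038 -0.26831757  0.37613849] [2.08215249e+00 2.34986527e+00 9.68096661e-04]
frame 0.77 [196.3, 16.5, 161.3, 197.0] [ 511.8 -216.3] [188. 238.] 7.095665454864502
frame 0.63 [228.1, 48.4, 96.9, 141.8] [ 511.  -215.9] [121. 170.] 7.061019420623779
backboard 0.75 [228.6, 52.2, 95.9, 134.0] [ 511.2 -215.8] [120. 168.] 7.088815212249756
cl1 [[194. 194.]]
cl2 [[194. 296.]]
near [[ 70. 245.]]
far [[318. 245.]]
left [[193.  64.]]
right [[194. 404.]]
(0, 0) [ 0.5115 -0.2165] d cm [-0.8   5.18]
```

View pics/d_wrist.png

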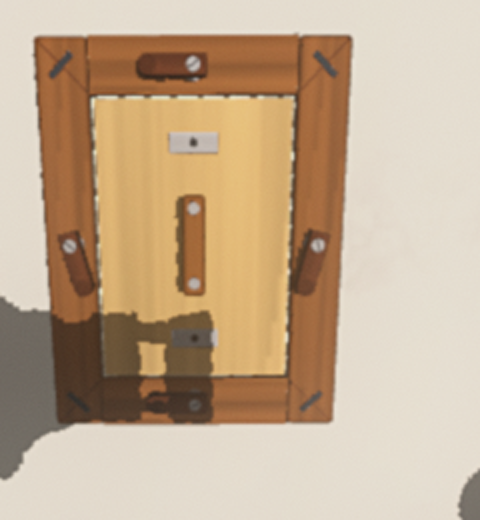

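Left and right lie along their rails. Near (tip at (87,290)) and far (tip at (302,292)) are about 17° short, because the closed fingertips are narrower than assumed. I'll push both about 7 mm further outward.

Call:
{"op": "move_arm", "data": {
  "series": [
    [-0.7,0.5,-4.2,0,0,0],
    [-0.7,0.5,-4.2,0,0,0],
    [-0.7,0.5,-4.2,0,0,0],
    [-0.7,0.5,-4.2,0,0,0],
    [-0.7,0.5,-4.2,0,0,0],
    [-0.7,0.4,-4.2,0,0,0],
    [-0.8,0.3,-3.8,0,0,0],
    [0,0,0,0,0,0]
  ],
  "grip": 0
}}

```text
clock: 13.65
position: [0.4645, -0.2341, 0.0812]
ee_rot: [-2.078, -2.344, 0.006]
force: [-0.3, 0.3, 0.5]
width: 0.005
```

Call:
{"op": "move_arm", "data": {
  "series": [
    [0,0,0,0,0,0],
    [0,0,-2,0,0,0],
    [0,0,-1.8,0,0,0],
    [0,0,0,0,0,0],
    [-0.5,-0.1,0,0,0,0],
    [-0.5,0,0,0,0,0],
    [-0.35,-0.05,0,0,0,0],
    [0,0,0,0,0,0]
  ]
}}

```text
clock: 14.45
position: [0.456, -0.2385, 0.0489]
ee_rot: [2.083, 2.349, 0.001]
force: [1.2, -1.9, 4.3]
width: 0.007
```

Call:
{"op": "move_arm", "data": {
  "series": [
    [0.5,0,0,0,0,0],
    [0,0,3.3,0,0,0],
    [3.2,0.5,0,0,0,0],
    [3.2,0.5,0,0,0,0],
    [3.2,0.3,0,0,0,0],
    [0,0,0,0,0,0],
    [0,0,-1.8,0,0,0],
    [0,0,-1.5,0,0,0]
  ]
}}

```text
clock: 15.25
position: [0.556, -0.2242, 0.0468]
ee_rot: [-2.082, -2.351, 0.001]
force: [0.9, 0.6, -0.8]
width: 0.004
```

Call:
{"op": "move_arm", "data": {
  "series": [
    [0,0,0,0,0,0],
    [0.5,0.1,0,0,0,0],
    [0.5,0,0,0,0,0],
    [0.35,0,0,0,0,0],
    [0,0,0,0,0,0],
    [0,0,0,0,0,0]
  ]
}}

```text
clock: 15.85
position: [0.5698, -0.2241, 0.0483]
ee_rot: [2.084, 2.351, -0.0]
force: [-4.2, -0.4, 5.2]
width: 0.005
```

Call:
{"op": "move_arm", "data": {
  "series": [
    [-0.6,0,0,0,0,0],
    [0,0,3.5,0,0,0],
    [-0.9,-0.6,4.2,0,0,0],
    [-0.9,-0.8,4.2,0,0,0],
    [-0.9,-0.8,4.2,0,0,0],
    [-0.9,-0.8,4.2,0,0,0],
    [-0.9,-0.8,4.2,0,0,0],
    [-0.7,-0.7,4.2,0,0,0]
  ],
  "grip": 0.5
}}

```text
clock: 16.65
position: [0.5113, -0.2688, 0.3368]
ee_rot: [2.083, 2.351, 0.002]
force: [0.3, 0.1, -1.2]
width: 0.497
```

Call:
{"op": "move_arm", "data": {
  "series": [
    [0,0,0,0,0,0],
    [0,0,0,0,0,0]
  ]
}}

```text
clock: 16.85
position: [0.5124, -0.2686, 0.3356]
ee_rot: [2.082, 2.35, 0.003]
force: [0.0, -0.1, 0.4]
width: 0.497
```

Run:
```python
from h import *
st=monitor.observe();im=imaging.get_image('wrist');print(st['clock'],st['position'],st['ee_rot'])
c=cam(im,st)
for n,p in dict(cl1=(0,30),cl2=(0,-30),near=(-76,0),far=(76,0)).items():
    print(n,np.round((proj(c,np.r_[f2w(p),.0385 if n[0]!='c' else .046])-[160,0])*2))
rows([(0,0)],st['position'])
save('e_wrist.png',im['color'][:260,160:440],2)
```

```text
16.85 [ 0.51240592 -0.2686156   0.33557555] [2.08181043 2.34989827 0.00326381]
cl1 [[246. 195.]]
cl2 [[245. 307.]]
near [[110. 251.]]
far [[380. 251.]]
(0, 0) [ 0.5115 -0.2165] d cm [-0.09  5.21]
```

View pics/e_wrist.png

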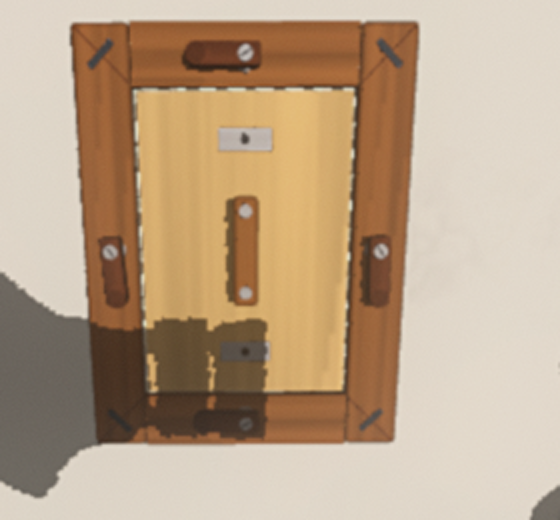

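All four buttons now lie along their rails, and the cleat at (245,250) matches the prediction. Going down to grasp.

Call:
{"op": "move_arm", "data": {
  "series": [
    [0,0.8,-4,0,0,0],
    [0,0.8,-4,0,0,0],
    [0,0.8,-4,0,0,0],
    [0,0.8,-4,0,0,0],
    [0,0.8,-4,0,0,0],
    [-0.1,0.8,-4,0,0,0],
    [0,0.4,-3,0,0,0],
    [0,0,0,0,0,0]
  ]
}}

```text
clock: 17.7
position: [0.5076, -0.2138, 0.0599]
ee_rot: [-2.076, -2.346, 0.006]
force: [-1.0, 0.9, 0.8]
width: 0.5
```

Call:
{"op": "move_arm", "data": {
  "series": [
    [0,0,-1,0,0,0],
    [0,0,-1,0,0,0],
    [0,0,0,0,0,0],
    [0,0,0,0,0,0]
  ]
}}

```text
clock: 18.1
position: [0.5113, -0.217, 0.0453]
ee_rot: [2.083, 2.35, 0.001]
force: [-0.1, 0.7, -0.3]
width: 0.499
```

Call:
{"op": "move_arm", "data": {
  "series": [
    [0,0,0,0,0,0],
    [0,0,0,0,0,0],
    [0,0,0,0,0,0],
    [0,0,0,0,0,0],
    [0,0,0,0,0,0],
    [0,0,0,0,0,0]
  ],
  "grip": 0,
  "force": 40
}}

```text
clock: 18.7
position: [0.511, -0.2166, 0.0449]
ee_rot: [2.083, 2.351, 0.0]
force: [-0.9, 1.5, 2.2]
width: 0.149
```

Call:
{"op": "move_arm", "data": {
  "series": [
    [0,0,0.5,0,0,0],
    [0,0,0.7,0,0,0],
    [0,0,0.7,0,0,0],
    [0,0,0.7,0,0,0],
    [0,0,1,0,0,0],
    [0,0,1,0,0,0],
    [0,0,0,0,0,0]
  ]
}}

```text
clock: 19.4
position: [0.5119, -0.2171, 0.0924]
ee_rot: [2.082, 2.349, 0.002]
force: [0.3, -1.0, -2.6]
width: 0.147
```

Held (opening 13.5 mm, weight about 2.5 N). Lifting and carrying to the board with an +86° turn (more room beside the timer that way).

Call:
{"op": "move_arm", "data": {
  "series": [
    [0,0,2.5,0,0,0],
    [0,0,3.5,0,0,0],
    [0,0,3.5,0,0,0],
    [0,0.5,3.5,0,0,3],
    [0,1,2,0,0,6],
    [0.3,2,0.8,0,0,7.5],
    [0.3,3,0,0,0,7.5],
    [0.3,3,0,0,0,7.5]
  ]
}}

```text
clock: 20.2
position: [0.52, -0.1209, 0.2491]
ee_rot: [1.36, 2.831, 0.001]
force: [0.2, -0.1, -1.6]
width: 0.151
```

Call:
{"op": "move_arm", "data": {
  "series": [
    [0.3,3,0,0,0,7.5],
    [0.3,3,0,0,0,7.5],
    [0.3,3,0,0,0,7.5],
    [0.3,3,0,0,0,7.5],
    [0.3,3,0,0,0,7.5],
    [0.3,3,0,0,0,7.5],
    [0.3,3,0,0,0,7.5],
    [0.3,3,0,0,0,1.8]
  ]
}}

```text
clock: 21.0
position: [0.5438, 0.1194, 0.2486]
ee_rot: [0.081, -3.14, -0.0]
force: [0.9, -1.4, -2.9]
width: 0.15
```

Call:
{"op": "move_arm", "data": {
  "series": [
    [0.2,2.5,0,0,0,0],
    [0,2,0,0,0,0],
    [0,0.6,0,0,0,0],
    [0,0,0,0,0,0],
    [0,0,0,0,0,0],
    [0,0,0,0,0,0]
  ]
}}

```text
clock: 21.6
position: [0.5462, 0.1677, 0.2488]
ee_rot: [-0.071, 3.141, -0.001]
force: [0.6, 0.1, -3.1]
width: 0.146
```

Run:
```python
from h import *
st=monitor.observe();im=imaging.get_image('wrist');Rm=R(st['ee_rot'])
print(st['clock'],st['position'],st['ee_rot'],'tooly',np.degrees(np.arctan2(Rm[1,1],Rm[0,1])),st['width'],st['joints'])
c=cam(im,st)
import itertools
T=[(545,211)];a=np.radians(2.8);S=np.array([[np.cos(a),-np.sin(a)],[np.sin(a),np.cos(a)]])
for q in itertools.product((-117.5,117.5),(-140,140)): print('board',q,np.round(proj(c,np.r_[(np.array(T[0])+S@q)/1000,.022])))
sc=imaging.get_image('scene');cs=cam(sc)
for o in outline_of('scene','backboard')[:2]: print(o['p'],o['rect'])
save('f_wrist.png',np.hstack([im['color'][:,80:480],sc['color'][80:500,100:500]]) )
```

```text
21.6 [0.54615806 0.16769296 0.24880645] [-7.09650688e-02  3.14074731e+00 -8.37977081e-04] tooly 92.5887510469443 0.1458097570005454 [-0.6186336   0.34766388  0.30604812  1.7217437  -0.11544734  1.09001364
  1.33970338]
board (-117.5, -140) [[172.  57.]]
board (-117.5, 140) [[484.  56.]]
board (117.5, -140) [[191. 292.]]
board (117.5, 140) [[449. 291.]]
0.91 [176.8, 116.5, 59.2, 27.3]
0.87 [351.8, 328.0, 69.1, 61.9]Traceback (most recent call last):
  File "<stdin>", line 10, in <module>
    return _nx.concatenate(arrs, 1, dtype=dtype, casting=casting)
           ~~~~~~~~~~~~~~~^^^^^^^^^^^^^^^^^^^^^^^^^^^^^^^^^^^^^^^
ValueError: all the input array dimensions except for the concatenation axis must match exactly, but along dimension 0, the array at index 0 has size 420 and the array at index 1 has size 340
```

Run:
```python
from h import *
im=imaging.get_image('wrist');sc=imaging.get_image('scene')
save('f.png',np.hstack([im['color'][:,80:480],sc['color'][:,100:480]]))
```

```text
(no output)
```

View pics/f.png

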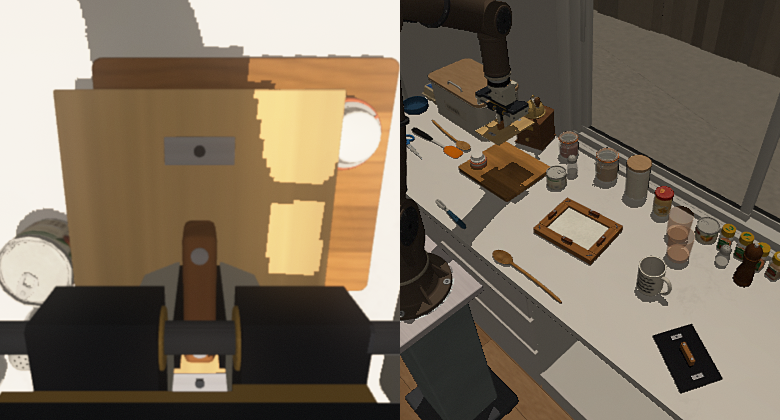

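Board's predicted corners match the picture (e.g. (93,58) and (370,290) in the crop); the backboard is held level above it, clear of the timer at (360,132). Lowering.

Call:
{"op": "move_arm", "data": {
  "series": [
    [0,0,-2,0,0,0],
    [0,0,-3,0,0,0],
    [0,0,-3,0,0,0],
    [0,0,-3,0,0,0],
    [0,0,-3,0,0,0],
    [0,0,-2.5,0,0,0],
    [0,0,-1.5,0,0,0],
    [0,0,0,0,0,0]
  ]
}}

```text
clock: 22.65
position: [0.5447, 0.1688, 0.0667]
ee_rot: [0.074, -3.137, 0.002]
force: [-0.4, 0.3, -2.0]
width: 0.15
```

Call:
{"op": "move_arm", "data": {
  "series": [
    [0,0,-0.5,0,0,0],
    [0,0,-0.4,0,0,0],
    [0,0,-0.3,0,0,0],
    [0,0,0,0,0,0],
    [0,0,0,0,0,0],
    [0,0,0,0,0,0]
  ]
}}

```text
clock: 23.25
position: [0.5462, 0.1695, 0.0571]
ee_rot: [-0.074, 3.14, 0.0]
force: [0.0, -1.2, -2.6]
width: 0.145
```

Call:
{"op": "move_arm", "data": {
  "series": [
    [0,0,-0.2,0,0,0],
    [0,0,-0.15,0,0,0],
    [0,0,0,0,0,0],
    [0,0,0,0,0,0]
  ]
}}

```text
clock: 23.65
position: [0.546, 0.1693, 0.0531]
ee_rot: [0.074, -3.141, 0.0]
force: [0.2, -0.3, -2.9]
width: 0.154
```

Call:
{"op": "move_arm", "data": {
  "series": [
    [0,0,-0.1,0,0,0],
    [0,0,-0.1,0,0,0],
    [0,0,0,0,0,0],
    [0,0,0,0,0,0]
  ]
}}

```text
clock: 24.05
position: [0.5461, 0.1694, 0.052]
ee_rot: [-0.074, 3.14, 0.001]
force: [-2.7, -0.9, 7.7]
width: 0.146
```

Contact with the board (force z turned from −2.9 to +7.7 N). Releasing.

Call:
{"op": "move_arm", "data": {
  "series": [
    [0,0,0,0,0,0],
    [0,0,0,0,0,0],
    [0,0,0,0,0,0],
    [0,0,0,0,0,0],
    [0,0,0,0,0,0]
  ],
  "grip": 0.45
}}

```text
clock: 24.55
position: [0.546, 0.1694, 0.0512]
ee_rot: [0.074, -3.141, 0.0]
force: [-0.6, -0.5, 0.4]
width: 0.444
```

Call:
{"op": "move_arm", "data": {
  "series": [
    [0,0,0.8,0,0,0],
    [0,0,2,0,0,0],
    [0,0,4,0,0,0],
    [0,0,4.5,0,0,0],
    [-1,0,4.5,0,0,0],
    [-2,0,4.5,0,0,0],
    [-3,0,3.5,0,0,0],
    [-3,0,3,0,0,0]
  ]
}}

```text
clock: 25.35
position: [0.4554, 0.1691, 0.3219]
ee_rot: [-0.073, 3.139, 0.002]
force: [0.2, 0.8, -0.5]
width: 0.452
```

Call:
{"op": "move_arm", "data": {
  "series": [
    [1,0,3,0,0,0],
    [1,0,3,0,0,0],
    [1,0,2,0,0,0],
    [1,0,0,0,0,0],
    [0,0,0,0,0,0],
    [0,0,0,0,0,0]
  ]
}}

```text
clock: 25.95
position: [0.4954, 0.1691, 0.3982]
ee_rot: [0.074, -3.139, 0.001]
force: [-1.1, 0.5, -0.5]
width: 0.453
```

Run:
```python
from h import *
st=monitor.observe();im=imaging.get_image('wrist');print(st['clock'],st['position'],st['force'],st['width'])
c=cam(im,st);b={}
for t,z in [('backboard',.029),('board',.022),('timer',.05)]:
    for o in outline_of('wrist',t)[:2]:
        cn=max(cv2.findContours(o['mask'].astype(np.uint8),0,1)[0],key=len)[:,0,:]
        q=cv2.minAreaRect((back(c,cn,z)[:,:2]*1000).astype(np.float32));print(t,round(o['p'],2),o['rect'],np.round(q[0]),np.round(q[1]),round(q[2],1))
        if t=='backboard' and t not in b: b[t]=cv2.boxPoints(q)
a=np.radians(2.8);S=np.array([[np.cos(a),-np.sin(a)],[np.sin(a),np.cos(a)]])
print(np.round((b['backboard']-[545,211])@S))
sc=imaging.get_image('scene');save('g.png',np.hstack([im['color'][:,80:480],sc['color'][:,100:480]]))
```

```text
25.95 [0.49537345 0.16913927 0.3981701 ] [-1.13033376  0.52895174 -0.50965697] 0.45263831972512025
backboard 0.94 [232.9, 134.8, 89.1, 120.3] [546. 169.] [170. 120.] 2.7
backboard 0.18 [0.0, 209.1, 16.5, 12.1] [ 588. -210.] [14. 27.] 9.9
board 0.83 [205.4, 110.9, 209.1, 161.4] [544. 209.] [235. 280.] 2.7
board 0.45 [234.8, 133.8, 86.6, 122.4] [547. 169.] [172. 122.] 2.8
timer 0.86 [349.5, 135.9, 52.7, 52.6] [487. 292.] [66. 62.] 50.5
timer 0.56 [231.7, 133.4, 91.4, 121.2] [539. 170.] [163. 116.] 2.7
[[ -86.   18.]
 [ -86. -102.]
 [  84. -102.]
 [  84.   18.]]
```

View pics/g.png

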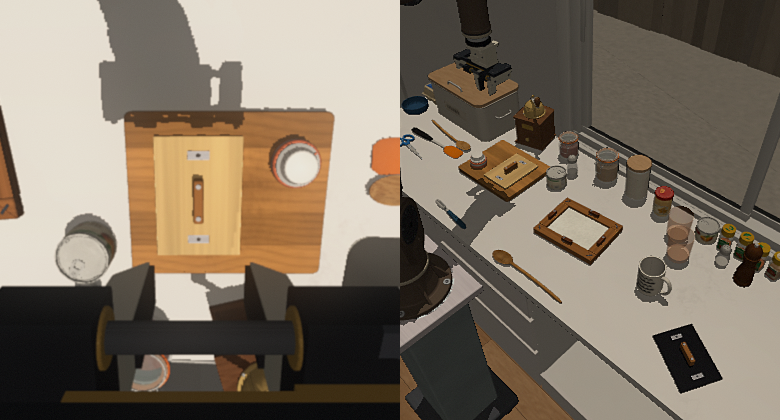

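```bash
python3 -c "
import cv2;i=cv2.imread('pics/g.png')[190:270,525:630];cv2.imwrite('pics/h.png',cv2.resize(i,None,fx=6,fy=6,interpolation=cv2.INTER_CUBIC))"
```

```text
(no output)
```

View pics/h.png

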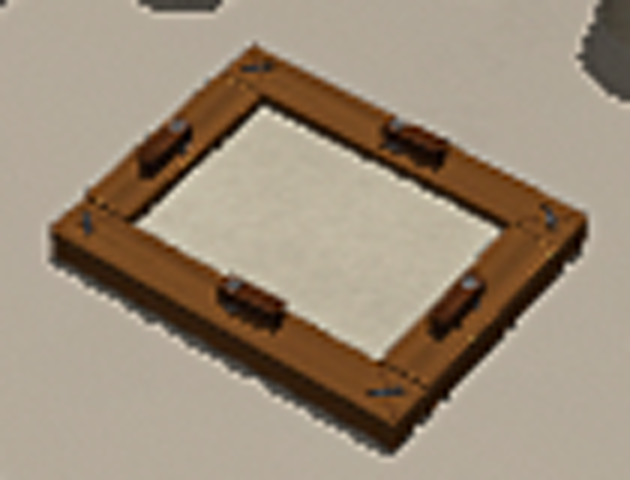

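All four buttons lie along their rails and the frame is empty, so I'm handing in.

```bash
python3 -c "
from cell import workorder;print(workorder.sign_off())"
```

```text
the job is handed in; nothing more can be done
None
```

The backboard is out of the frame and lies cleat up on the chopping board, and the job is handed in at about 26 s of the 64 s. I turned the four buttons with the closed fingertips. I then lifted the backboard by its cleat, turned it about 86° and lowered it to contact before opening the fingers.

- **Placement:** the last wrist picture shows the backboard on the board, aligned to about 0.1° (2.7° against 2.8° in world axes). Its corners are at least 30 mm inside every edge, and the nearest edge to the timer is well clear. I judged it flat from the contact and the picture and did not measure the tilt.
- **Buttons:** all four lie along their rails in the last scene picture. My first push left the near and far ones about 17° short, so I pushed both again; they then looked within about 5° of their rails.
- **Other things:** the timer measured 5 to 7 mm from its first position. I put that down to the measuring height I assumed, since nothing touched it and it looks unmoved. I did not measure the salt shaker and tin again, but they look unmoved and the arm stayed clear of them.

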